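# Zero the scale under the relief tile with the stylus

### The arm

A 7-joint arm with a two-finger parallel gripper is mounted at the origin on the work surface. World frame = base frame: x ahead of the robot, y to its left, z up, the work surface at z = 0. Lengths are in mm, angles in rad, forces in N, time in s.
With the tool pointing down it reaches from about 425 to 875 mm from the base axis. Payload 8.4 kg.
Tool frame: the origin (TCP) lies on the centre line of the jaws, within the pads' length; the fingertips stand 14 mm ahead of it and the grasp point (between the pads) lies 5 mm behind it (ctrl.tip_extent is the distance from the TCP to the fingertips, in mm); z points along the fingers, y is the line along which they close (so a half turn about z gives the same grasp; the last joint's range is limited). The gripper opens to 85 mm and grips with 20 to 120 N. Pads are 22 mm wide; open, the fingers measure 114 mm over their backs; the gripper's body (76 mm by 85 mm) begins 54 mm behind the grasp point. The pads swing forward as they close: fully open they stand 13 mm farther back than shut.
Start: joints at [-1.353, 0.333, 0.04, 1.465, -0.013, 1.343, -0.059], TCP at [202.493, 617.624, 206.408] pointing down, gripper open.
Joint ranges: [-2.58, 2.58], [-0.38, 2.09], [-1.3, 1.39], [0.25, 2.4], [-1.5, 4.64], [0.08, 2.09], [-2.65, 2.65]. Speed limits (rad/s): [2.22, 2.22, 2.79, 2.79, 3.14, 3.14, 3.14].

### API

Orientations are given as a unit quaternion [w, x, y, z].
In Python, from workcell import ctrl gives the robot as it stands. Calls block until the motion is done:
- ctrl.move_ptp(position, orientation): joint-space move of the TCP to a pose.
- ctrl.move_l(position, rotation=None, vel=150, threshold=None): straight line of the TCP; rotation=None keeps the orientation; vel is the mean speed in mm/s. With threshold (N) it stops when the force on the tool has changed by that much, and returns True; else False.
- ctrl.move_joints(angles): joint-space move.
- ctrl.gripper_to(opening, force=None): opening from 0.0 (shut) to 1.0 (fully open); force is the grip in N (None keeps the last); returns when the fingers have stopped.
- ctrl.pause(seconds).
- ctrl.inverse_kinematics(position, orientation): joint angles nearest the present ones, or None.
- ctrl.state(): the state.
- ctrl.snapshot(name): name is "scene" or "side" or "wrist"; returns a dict with "image" (400x640x3 uint8, red, green, blue), "z_map" (400x640 float32, mm along the optical axis (not along the pixel's ray), 0 where there is no reading), "fx", "fy", "cx", "cy" (pixels), "R" (3x3) and "t" (3): a world point X has camera coordinates R X + t; the wrist camera has in their place "tool_from_camera" (4x4, takes a point from camera to tool coordinates, whose origin is the TCP and whose axes are the flange's). Camera axes: x right, y down, z forward; pixel columns grow to the right and rows downward; lengths in mm; the calibration is good to about 2 mm. The wrist camera is an equidistant fisheye: a pixel r from the principal point sees the ray r / f radians off the axis. A picture is of the moment at which its call begins: read the wrist's pose just before it.
A pose or a line that the arm cannot do raises ctrl.IKError and nothing moves.
- ctrl.close_job(): hands the job in; it is judged then, once.
Trained networks look in the newest picture that a camera, given by its name, has taken for a name from the list of things; names that differ only in an ending like _2 or _b are one class to them, and where a whole thing is asked for, a point or a joint stands for the part that bears it (a point fixed in the world has none). Each returns a list of dicts, best first, with "confidence" (0 to 1); they miss things now and then, are a little off and sometimes report something else, mostly with a low value. They report only what shows in the picture. A call takes as long as a camera call.
- ctrl.recognise(camera, name): "extent" ([left, top, right, bottom] in pixels, round what is visible of it).
- ctrl.silhouettes(camera, name): "mask" (400x640 bool, what is visible of it) and "extent" ([left, top, right, bottom] in pixels, round what is visible of it).
- ctrl.place_of(camera, name): "position" ([column, row] in pixels: a listed point, or the origin of a listed thing).
The state is a dict: "time_s": time; "q": joint angles; "qd": joint speeds; "effort": joint torques, N m; "tool_pos": TCP position; "ee_rot": TCP orientation; "contact_force": force on the tool from outside, world axes, zero at the start; "torque": the same for the moment, N m; "grip_width": opening from 0.0 (shut) to 1.0 (fully open); "grasp_force": force on a finger pad.
Only numpy, scipy, OpenCV 4.12 (cv2) and the standard library are available. Lean on these libraries where they do the work, as an engineer would, in place of code of your own. Each camera call takes 0.05 s, during which the arm holds its last target. There are 200 camera calls.

### The job

Before this relief tile is glazed, its bench scale must be zeroed: take the stylus from its wooden stand and use its tip to push the recessed button of the scale that carries the flat clay tile fully down for a moment. Then stand the stylus back upright in the hole of its stand and let go. Leave the tile, the jar and the button of the other scale, which carries the jar, alone.

Things in the scene. Friction and masses are not known exactly. Their poses are not given: they have to be found in the camera images.
- stylus: Upright round stylus, 143 mm long, about 70 g. Origin at the tip, z up to the handle. From the tip: steel pin 8 mm in diameter for 24 mm, steel cone widening to 20 mm at 62 mm, dark wood collar 36 mm in diameter from 62 to 68 mm, dark wood handle 20 mm in diameter from 68 to 143 mm. It starts in the stand, its collar resting on the top, the tip 13 mm above the bench.
- stand: Pale pine block, 64 x 64 mm and 75 mm tall, fixed to the bench, with one upright round hole 26 mm in diameter right through its middle, lightly chamfered. Origin at the centre of its underside, in line with the hole; z up. The stylus goes in tip first until its collar rests on the block's top.
- zero_tile_top (a point): Centre of the top face of the black round button, 27 mm in diameter, of the white scale that carries the tile. z up, x towards the pan. It lies at the bottom of a round well 30 mm in diameter, 12 mm below the scale's deck, 33 mm above the bench when up, beside a dark oblong display; it goes down with the button.
- scale_tile: White bench scale under the tile, fixed to the bench, 240 mm (x) by 170 mm (y). Origin at the centre of its underside, z up. Flat deck 45 mm high on its -x side with the display and the button well (well centre at x -82, y -40 mm); steel pan 150 x 150 mm, its top 55 mm high, centred at x +43 mm.
- zero_tile (a joint): The spring button of the scale that carries the tile; its joint value is how far it is pressed in m: 0 up, 0.005 fully down. It starts to move at about 1.2 N, needs about 4 N to go fully down, counts as pressed from 0.0035 and springs back up when let go.
- zero_jar (a joint): The button of the other, alike scale, which carries the jar: not to be pressed; its joint value is how far it is pressed in m: 0 up, 0.005 fully down.
- tile: Flat red-brown clay tile with raised stems, 140 x 140 x 12 mm, 0.5 kg, lying loose on the pan of the scale to be zeroed, its top about 67 mm above the bench. Origin at the centre of its underside.
- jar: Lidded round jar, 68 mm in diameter and 85 mm tall, 0.35 kg, standing loose on the pan of the other scale, its top about 140 mm above the bench. Origin at the centre of its underside.

How it is judged (in metres and radians):
On the way:
1. the button of the tile's scale is pressed with the stylus tip (value of joint zero_tile above 0.0035 m and distance between stylus and zero_tile_top below 0.016 m), for 0.1 s.
At the end, for the whole second after the job is handed in: The stylus stands released, upright within 10 degrees and at rest in the hole of its stand, its tip within 12 mm of the hole's axis and below 18 mm over the bench (collar on the stand's top, give or take 5 mm), and the button of the tile's scale has sprung back up (below 1.5 mm) (horizontal distance between stylus and stand below 0.012 m and z of stylus in the frame of stand below 0.018 m and angle between stylus's own z axis and vertical below 0.18 rad and linear speed of stylus below 0.02 m/s and value of joint zero_tile below 0.0015 m); the robot touches nothing.
It fails at once if the button of the jar's scale is pressed (over 2 mm) (value of joint zero_jar above 0.002 m).
It fails at once if the button of the tile's scale is pressed (over 2 mm) by anything but the stylus tip (value of joint zero_tile above 0.002 m and distance between stylus and zero_tile_top above 0.02 m).
It fails at once if the tile is moved by more than 20 mm (distance of tile from where it was at the start of the episode above 0.02 m).
It fails at once if the jar is moved by more than 20 mm or tipped (distance of jar from where it was at the start of the episode above 0.02 m or angle between jar's own z axis and vertical above 0.35 rad).
It also fails if it takes over 45 s, if anything falls off the work surface, if the arm or the gripper's body presses on something with over 40 N, if the wrist force passes 120 N, or if a joint passes its speed limit or range.

## Working session

There is one attempt and no reset: what is moved stays moved. The work goes in short steps, each a Python script; the robot and the scene stay as the last script left them, time stands still between calls to the robot, and variables do not carry over. Pictures are saved under pics/ and viewed, at most 10 in all, crops included, and the job is handed in when it is done.

```bash
mkdir -p pics; cat > h.py <<'E'
import numpy as np, cv2
from workcell import ctrl
def world(s,u,v,d=None):
    if d is None:
        p=s["z_map"][int(v)-2:int(v)+3,int(u)-2:int(u)+3]; p=p[p>0]; d=np.median(p) if len(p) else np.nan
    c=np.array([(u-s["cx"])/s["fx"]*d,(v-s["cy"])/s["fy"]*d,d]); return s["R"].T@(c-s["t"])
def at_z(s,u,v,z):
    r=s["R"].T@np.array([(u-s["cx"])/s["fx"],(v-s["cy"])/s["fy"],1]); o=-s["R"].T@s["t"]; return o+r*(z-o[2])/r[2]
E
python3 - <<'E'
from h import *
ims=[]
for c in("scene","side"):
    s=ctrl.snapshot(c); cv2.imwrite(f"pics/{c}0.png",s["image"][:,:,::-1])
    print(c,"cam",(-s["R"].T@s["t"]).round())
    for n in("stylus","stand","zero_tile_top","scale_tile","tile","jar"):
        zz={"zero_tile_top":33}.get(n,13 if n=="stylus" else 0 if n in("stand","scale_tile") else 55)
        for r in ctrl.place_of(c,n)[:2]: print(n,round(r["confidence"],2),np.round(r["position"]),at_z(s,*r["position"],zz).round(1))
print(ctrl.state()["ee_rot"],ctrl.state()["time_s"])
E
```

```text
scene cam [1358.   22.  702.]
stand 0.98 [348. 205.] [506.9  48.6   0. ]
stand 0.22 [200. 222.] [ 577.9 -301.1    0. ]
zero_tile_top 0.36 [207. 192.] [ 505.2 -296.4   33. ]
scale_tile 0.75 [213. 226.] [ 592.9 -266.6    0. ]
tile 0.82 [199. 224.] [ 646.8 -276.5   55. ]
side cam [ 112. -525.  786.]
stand 0.93 [286. 214.] [495.2  46.    0. ]
zero_tile_top 0.69 [403. 309.] [ 507.2 -295.6   33. ]
scale_tile 0.97 [417. 282.] [ 590.1 -262.5    0. ]
tile 0.79 [443. 258.] [ 635.6 -275.7   55. ]
jar 0.76 [284. 118.] [661.5 272.1  55. ]
[-1.69597577e-05  1.57770926e-01  9.87475738e-01 -2.52590622e-05] 0.7
```

View pics/scene0.png

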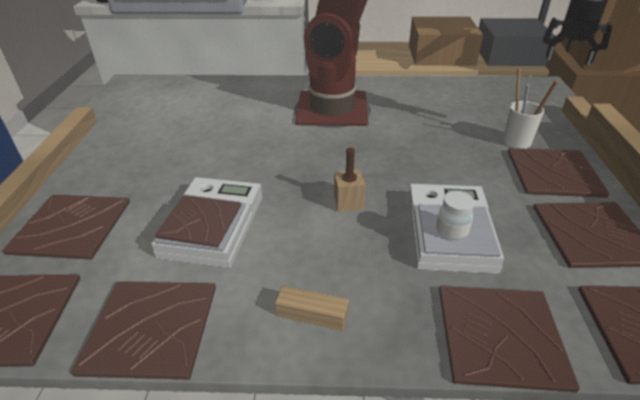

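View pics/side0.png

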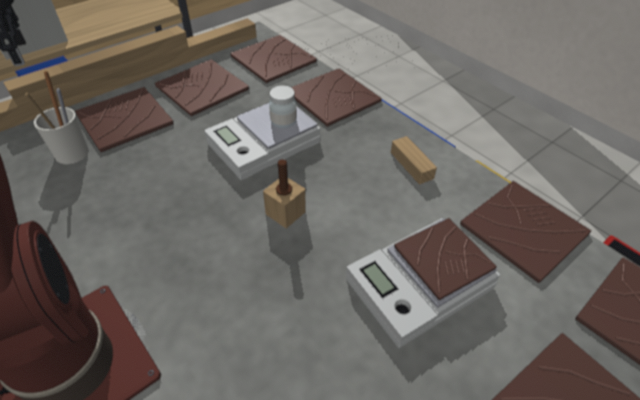

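The pictures show the stylus in its stand at scene (349,180) and side (284,190). The tile's scale is lower right in the side view with its well at (403,307), beside the display. The jar's scale is the other one. Next I'll look at the button and the stylus from above with the wrist camera.

```bash
cat >> h.py <<'E'
from scipy.spatial.transform import Rotation as Ro
Q=[0,0,1,0]
def wsnap():
    st=ctrl.state(); s=ctrl.snapshot("wrist")
    w,x,y,z=st["ee_rot"]; T=np.eye(4); T[:3,:3]=Ro.from_quat([x,y,z,w]).as_matrix(); T[:3,3]=st["tool_pos"]
    s["W"]=T@s["tool_from_camera"]; return s
def wz(s,u,v,z):
    a=np.array([(u-s["cx"])/s["fx"],(v-s["cy"])/s["fy"]]); r=np.hypot(*a)
    d=s["W"][:3,:3]@np.r_[a/max(r,1e-9)*np.sin(r),np.cos(r)]; o=s["W"][:3,3]; return o+d*(z-o[2])/d[2]
E
python3 - <<'E'
from h import *
for i,(x,y) in enumerate([(500,-270),(495,47)]):
    ctrl.move_ptp([x,y,300],Q)
    s=wsnap(); cv2.imwrite(f"pics/w{i}.png",s["image"][:,:,::-1])
    np.savez(f"w{i}.npz",**s)
    print(s["W"].round(2).tolist(),s["fx"],s["cx"],s["cy"])
    for n,z in(("zero_tile_top",33),("scale_tile",0),("tile",55),("stylus",13),("stand",0)):
        for r in ctrl.place_of("wrist",n)[:2]: print(n,round(r["confidence"],2),np.round(r["position"]),wz(s,*r["position"],z).round(1))
print(ctrl.state()["time_s"])
E
```

```text
[[-0.0, 0.96, 0.29, 426.95], [1.0, 0.0, 0.0, -267.94], [0.0, 0.29, -0.96, 467.95], [0.0, 0.0, 0.0, 1.0]] 309.70691628693146 323.8444385511734 195.75127985046882
zero_tile_top 0.63 [302. 157.] [ 501.6 -299.2   33. ]
tile 0.63 [316. 250.] [ 637.4 -279.7   55. ]
stylus 0.97 [512. 157.] [496.4  51.   13. ]
stand 0.85 [508. 153.] [490.9  49.5   0. ]
[[0.0, 0.96, 0.29, 421.76], [1.0, -0.0, 0.0, 47.22], [0.0, 0.29, -0.96, 468.21], [0.0, 0.0, 0.0, 1.0]] 309.70691628693146 323.8444385511734 195.75127985046882
zero_tile_top 0.46 [117. 167.] [ 503.1 -300.8   33. ]
scale_tile 0.86 [149. 207.] [ 585.6 -267.8    0. ]
tile 0.75 [135. 246.] [ 636.5 -275.9   55. ]
stylus 0.67 [328. 155.] [496.4  52.7  13. ]
stand 0.56 [326. 151.] [493.5  50.9   0. ]
5.7917
```

```bash
python3 - <<'E'
import cv2,numpy as np
a=cv2.imread("pics/w0.png")[110:210,240:400]; b=cv2.imread("pics/w1.png")[100:200,250:410]
cv2.imwrite("pics/ab.png",np.vstack([cv2.resize(x,(480,300),interpolation=cv2.INTER_CUBIC) for x in(a,b)]))
E
```

```text
(no output)
```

View pics/ab.png

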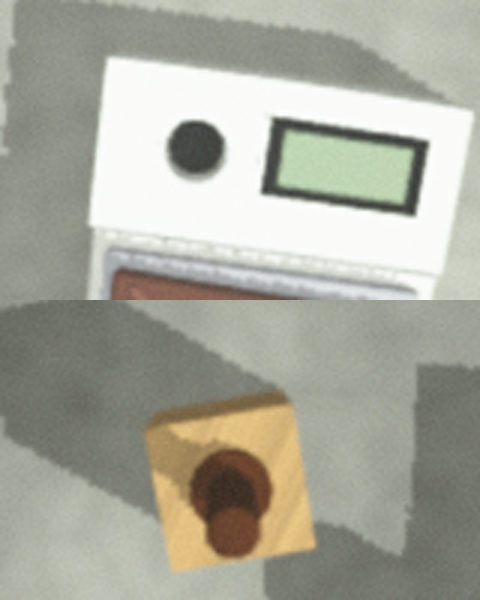

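The crop shows the well as a dark disc at wrist pixel (305,159) in w0, left of the display. In w1 the handle top is at (327.7,177), and the collar at (326.7,163) is centred on the stand's top. Next I'll compute the positions and look from lower down above each place.

```bash
python3 - <<'E'
from h import *
L=lambda i:dict(np.load(f"w{i}.npz"))
print("well",wz(L(0),305,159.3,45).round(1),"handle",wz(L(1),327.7,177,156).round(1),"collar",wz(L(1),326.7,163.3,79).round(1))
# close look on the well, then the stylus
ctrl.move_ptp([560,-297,170],Q)
s=wsnap(); print(s["W"][:3,3])
g=s["image"].min(2); im=s["image"]; cv2.imwrite("pics/c0.png",im[:,:,::-1])
for r in ctrl.place_of("wrist","zero_tile_top")[:1]: print(r["confidence"],r["position"],wz(s,*r["position"],33).round(1))
for r in ctrl.silhouettes("wrist","zero_tile_top")[:1]: print(r["extent"])
np.savez("c0.npz",**s)
E
```

```text
well [ 502.6 -293.8   45. ] handle [496.4  51.2 156. ] collar [496.8  50.9  79. ]
[ 487.36915064 -294.31817589  338.41785609]
0.88 [324.0, 121.6] [ 504.6 -293.8   33. ]
[308.9, 106.8, 338.8, 132.5]
```

View pics/c0.png

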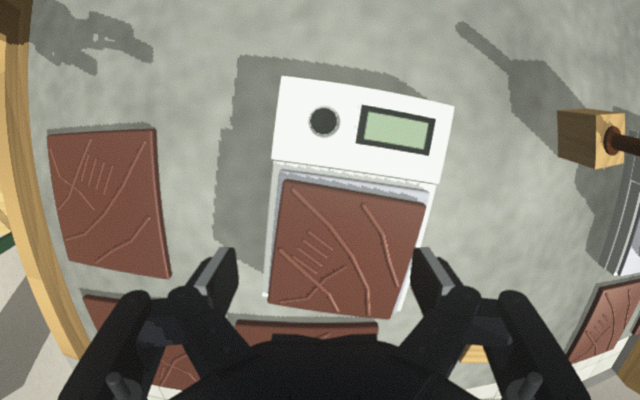

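The close view shows the well at (323.5,121.5), i.e. about (503.5,-294), so the estimates agree. Next I'll grasp the stylus, lift it and check.

```bash
python3 - <<'E'
from h import *
ctrl.move_ptp([496.5,51,260],Q)
ctrl.move_l([496.5,51,110],vel=150,threshold=10)
print(ctrl.state()["tool_pos"])
ctrl.gripper_to(0.0,force=60)
st=ctrl.state(); print(st["grip_width"],st["grasp_force"],st["contact_force"])
print(ctrl.move_l([496.5,51,235],vel=120,threshold=15))
st=ctrl.state(); print(st["tool_pos"],st["grip_width"],st["grasp_force"],st["contact_force"])
ctrl.move_l([503.5,-294,217],vel=200)
for c in("side","scene"):
    s=ctrl.snapshot(c); cv2.imwrite(f"pics/{c}1.png",s["image"][:,:,::-1])
    for r in ctrl.place_of(c,"stylus")[:1]: print(c,r["confidence"],r["position"],at_z(s,*r["position"],120).round(1))
a=cv2.imread("pics/side1.png")[180:360,300:520]; b=cv2.imread("pics/scene1.png")[80:260,110:330]
cv2.imwrite("pics/lift.png",np.vstack([cv2.resize(x,None,fx=1.6,fy=1.6) for x in(a,b)]))
print(ctrl.state()["time_s"])
E
```

```text
[496.90853738  51.16016297 110.57388986]
0.20816565440949214 58.47094237804413 [-0.80475162 -0.05275682  3.11027177]
False
[496.10200212  50.78632009 234.2997601 ] 0.21095121822864385 58.57220470905304 [-0.9336453  -0.17426361 -1.41598814]
side 0.7 [410.0, 281.2] [ 508.8 -294.   120. ]
scene 0.72 [199.8, 163.2] [ 509.3 -296.5  120. ]
14.4917
```

View pics/lift.png

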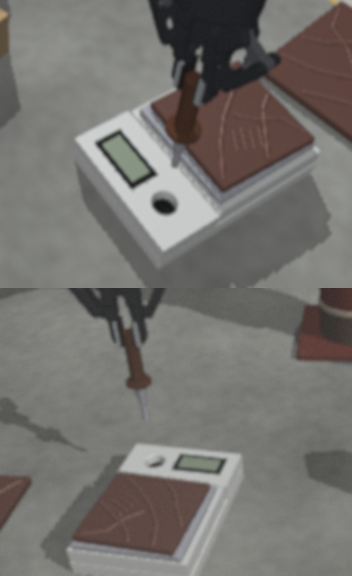

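The stylus is held about upright, with its tip over the well: (410,283) in the side view, (200,162) in the scene view. In those views the tip sits about 3 mm in +x of the button. I'll shift it and press.

```bash
python3 - <<'E'
from h import *
ctrl.move_l([501,-294,150],vel=120,threshold=10)
f0=np.array(ctrl.state()["contact_force"]); print(f0)
hit=ctrl.move_l([501,-294,119],vel=25,threshold=9)
st=ctrl.state(); print(hit,st["tool_pos"],np.array(st["contact_force"])-f0)
ctrl.pause(0.4)
st=ctrl.state(); print(st["tool_pos"],np.array(st["contact_force"])-f0,st["time_s"])
E
```

```text
[ 0.19150732 -0.08932607 -0.46031557]
True [ 501.69158512 -294.23642046  124.72566303] [-0.04914006  1.0668872   8.70755891]
[ 501.58077654 -294.23011683  124.73829618] [-0.68739092  0.03977773  7.75730794] 16.5583
```

The button is fully down: the tip is at about 28 mm with 7.8 N. Now I'll take the stylus back to the stand.

```bash
python3 - <<'E'
from h import *
ctrl.move_l([501,-294,220],vel=120)
ctrl.move_l([496.5,51,220],vel=200)
for c in("side","scene"):
    s=ctrl.snapshot(c)
    for r in ctrl.place_of(c,"stylus")[:1]: print(c,r["confidence"],r["position"],at_z(s,*r["position"],123).round(1))
    for r in ctrl.place_of(c,"stand")[:1]: print(c,r["confidence"],at_z(s,*r["position"],0).round(1))
print(ctrl.move_l([496.5,51,180],vel=80,threshold=8))
print(ctrl.move_l([496.5,51,111],vel=50,threshold=8))
st=ctrl.state(); print(st["tool_pos"],st["contact_force"],st["time_s"])
E
```

```text
side 0.78 [283.7, 174.9] [495.7  44.3 123. ]
side 0.74 [496.   55.8   0. ]
scene 0.57 [349.0, 160.6] [496.4  48.3 123. ]
scene 0.71 [492.   51.5   0. ]
False
False
[496.69204703  51.0444632  111.24642999] [-0.42384536 -0.36197126 -1.3080819 ] 21.8667
```

```bash
python3 - <<'E'
from h import *
ctrl.gripper_to(1.0); ctrl.pause(0.3)
ctrl.move_l([496.5,51,300],vel=150); ctrl.pause(0.5)
s=wsnap(); cv2.imwrite("pics/end.png",cv2.resize(s["image"][80:220,240:420,::-1],None,fx=3,fy=3))
for r in ctrl.place_of("wrist","stylus")[:1]: print(r["confidence"],wz(s,*r["position"],13))
print(ctrl.state()["time_s"],ctrl.state()["contact_force"])
E
```

```text
0.67 [490.13483944  50.52378608  13.        ]
24.8417 [-0.58127844 -0.4101662   0.05812318]
```

View pics/end.png

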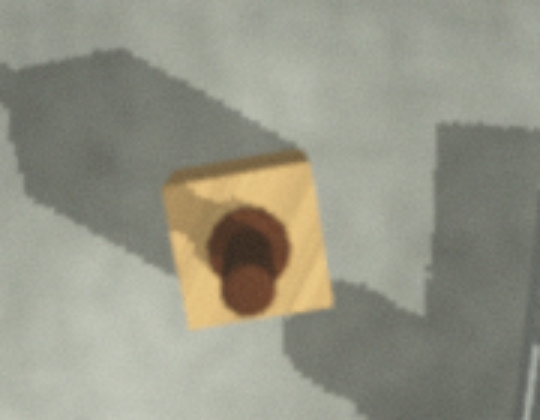

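The stylus stands upright with its collar centred on the block at crop (248,248), as it was at the start, and the gripper is clear.

```bash
python3 -c "
from workcell import ctrl
print(ctrl.close_job())"
```

```text
the job is handed in; nothing more can be done
None
```

The job is handed in: the stylus tip pushed the tile scale's button fully down (about 8 N for 0.4 s), and the stylus is back upright in its stand and released; the arm went nowhere near the jar, and I saw no sign of contact with the tile.

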